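# Lock back the sprung tensioner arm

## Robot

A 7-joint arm with a two-finger parallel gripper is mounted at the origin on a cart in front of the work surface, level with it; the furniture and walls round the work are solid. World frame = base frame: x ahead of the robot, y to its left, z up, the work surface at z = 0. Lengths are in m, angles in rad, forces in N, time in s.
With the tool pointing down it reaches from about 0.35 to 0.9 m from the base axis. Payload 8.1 kg.
Tool frame: the origin (TCP) lies midway between the tips of the shut fingers; the grasp point (between the pads) lies 19 mm behind it (robot.grasp_offset is the distance from the TCP to the grasp point, in m); z points along the fingers, y is the line along which they close (so a half turn about z gives the same grasp; the last joint's range is limited). The gripper opens to 92 mm and grips with 3 to 60 N. Pads are 19 mm wide; open, the fingers measure 130 mm over their backs; the gripper's body (75 mm by 190 mm) begins 47 mm behind the grasp point.
Start: joints at [1.015, 0.434, 0.025, 1.573, -0.012, 1.134, -0.075], TCP at [0.273, -0.562, 0.227] pointing down, gripper open.
Joint ranges: [-2.62, 2.62], [-0.44, 2.09], [-1.27, 1.32], [0.08, 2.57], [-1.32, 4.46], [0.12, 2], [-2.74, 2.74]. Speed limits (rad/s): [2.22, 2.22, 3.01, 3.01, 3.14, 3.14, 3.14].

## Interface

Orientations are given as a unit quaternion [x, y, z, w].
In Python, from cell import robot gives the robot as it stands. Calls block until the motion is done:
- robot.move_pose(position, orientation): joint-space move of the TCP to a pose.
- robot.servo_line(position, speed=0.15, frame=None, guard=None): straight line of the TCP; frame=None keeps the orientation; speed is the mean speed in m/s. With guard (N) it stops when the force on the tool has changed by that much, and returns True; else False.
- robot.goto_joints(angles): joint-space move.
- robot.set_gripper(opening): finger opening in m; the grip force is fixed at half the most; returns when the fingers have stopped.
- robot.hold(seconds).
- robot.solve_ik(position, orientation): joint angles nearest the present ones, or None.
- robot.get_state(): the state.
- robot.read_camera(name): name is "scene" or "side" or "wrist"; returns a dict with "frame" (400x640x3 uint8, blue, green, red), "intrinsics" (3x3 intrinsics, pixels), "extrinsics" (4x4, takes a point from world to camera coordinates). Camera axes: x right, y down, z forward; pixel columns grow to the right and rows downward; lengths in m; the calibration is good to about 2 mm. A picture is of the moment at which its call begins. There is no depth.
A pose or a line that the arm cannot do raises robot.Unreachable and nothing moves.
- robot.job_done(): hands the job in; it is judged then, once.
The state is a dict: "time_s": time; "joints": joint angles; "qd": joint speeds; "joint_torque": joint torques, N m; "eef_pos": TCP position; "ee_rot": TCP orientation; "wrist_force": force on the tool from outside, world axes, zero at the start; "torque": the same for the moment, N m; "finger_gap": finger opening in m; "grip_force": force on a finger pad.
Only numpy, scipy, OpenCV 4.12 (cv2) and the standard library are available. Lean on these libraries where they do the work, as an engineer would, in place of code of your own. Each camera call takes 0.05 s, during which the arm holds its last target. There are 200 camera calls.

## Task

The belt tensioner's sprung arm has to be locked back so that a belt can be fitted. Take the grease pot and the valve spring off the rig's base plate, out of the arm's way, and stand both upright in the white tray; then swing the arm by its T-handled knob, against its spring, up to the stop on the slotted keeper, push the knob down through the slot and turn it clockwise as far as it goes, so that the arm stays locked when you let go. Do not push or knock over the blue bottle, the oil can or the piston standing round the rig.

Things in the scene. Friction and masses are not known exactly. Their poses are not given: they have to be found in the camera images.
- tensioner_rig: Fixed tensioner rig: grey base plate 225 x 300 x 10 mm (x -100 to +125, y -150 to +150 mm). Origin on the bench, z up. Pivot at x = +90, y = 0 mm; at rest the arm points from the pivot at 120 degrees counterclockwise from +x, against a rest stop 12 mm thick, up to 46 mm above the bench.
- pivot (a point): Point on the arm's vertical pivot axis, at the plate's top face (10 mm above the bench). Hub 38 mm in diameter, up to 64 mm above the bench. The arm is a steel bar 24 mm wide, 38 to 48 mm above the bench; it carries an idler pulley 44 mm in diameter, 60 mm from the pivot, up to 66 mm above the bench, and the knob 150 mm from the pivot, in a boss of 32 mm diameter.
- tension_arm (a joint): Angle of the sprung arm (rad): 0 at its rest stop, growing counterclockwise seen from above, at most 1.65. The spring drives it back to 0: 0.44 N m at 0, 1.0 N m at 1.4 rad (3 to 7 N at the knob). The knob's axis is 150 mm from the pivot.
- knob_grip (a point): Centre of the T-grip of the captive knob at the arm's end: a black bar 46 mm long, 14 mm thick, 26 mm tall, 93 mm above the bench when the knob is up. x axis along the bar, z up. Below it an 8 mm stem (collar of 22 mm round it up to 58 mm above the bench) ends in a cross lug 24 x 7 x 6 mm parallel to the bar, its underside 30 mm above the bench when the knob is up.
- lock_plunger (a joint): How far the knob is pushed down (m): 0 up, at most 0.018. A spring lifts it (4.5 N up, 7 N fully down). Locked under the keeper it stands at about 0.014.
- lock_knob (a joint): Knob's turn clockwise seen from above, relative to the arm (rad): 0 (bar and lug along the arm: the lug passes the keeper's slot) to 1.45 (lug across the slot, caught under the keeper). Held by slight friction (0.02 N m). It may start up to 0.4 turned; then turn it back to 0 before the lug can enter the slot.
- keeper_slot (a point): Centre of the keeper's slot, at the keeper's top face; x axis along the slot, away from the pivot, z up. The slot is 32 mm long (radially) and 13 mm wide, 150 mm from the pivot and 1.1 to 1.5 rad counterclockwise of the arm's rest position.
- grease_pot: Small pot standing on the plate in the arm's path, 40 mm in diameter, 38 mm tall (cap 34 mm in diameter above 30 mm), 90 g. Origin at the centre of its underside, z up.
- loose_spring: Grey steel valve spring standing on the plate in the arm's path, 24 mm in diameter, 40 mm tall. Origin at the centre of its underside, z along it.
- white_tray: Shallow white tray, fixed on the bench, 148 mm (x) by 208 mm (y), rim 30 mm high, floor about 5 mm thick; flat floor inside about 105 x 165 mm. Origin on the bench under its centre, z up.
- blue_bottle: Bystander: blue bottle 48 mm in diameter, 195 mm tall, standing loose beside the rig at the left rear. Origin at the centre of its underside.
- oil_can: Bystander: oil can 76 x 114 mm, 167 mm tall with a thin spout, standing loose beside the rig on the right. Origin under the middle of its outline.
- piston: Bystander: piston 67 mm in diameter, 51 mm tall, standing loose behind the rig. Origin at the centre of its underside.
- keeper: Fixed steel bridge 52 x 52 mm on the plate, top 27 mm, underside 22 mm above the bench. Its origin is on the pivot axis at the plate's top face, x axis pointing at the slot's centre, z up. A stop post (10 mm diameter, up to 50 mm above the bench) 22.5 mm from the slot's centre on the counterclockwise side stops the arm when the knob is 1.5 mm past the centre.

How it is judged:
By the outcome, as a careful person would: the job done as asked, in the order asked, and still so for the second after the job is handed in, with the robot touching nothing.
It also fails if it takes over 72 s, if anything falls off the work surface, if the arm or the gripper's body presses on something with over 40 N, if the wrist force passes 120 N, or if a joint passes its speed limit or range.

## Working session

There is one attempt and no reset: what is moved stays moved. The work goes in short steps, each a Python script; the robot and the scene stay as the last script left them, time stands still between calls to the robot, and variables do not carry over. Pictures are saved under pics/ and viewed, at most 10 in all, crops included, and the job is handed in when it is done.

```bash
ls; mkdir -p pics; python3 - <<'E'
from cell import robot
import cv2,numpy as np
for n in ["scene","side","wrist"]:
    c=robot.read_camera(n); cv2.imwrite(f"pics/{n}0.png",c["frame"]); print(n,np.round(c["intrinsics"],1).tolist(),np.round(c["extrinsics"],4).tolist())
    np.savez(f"{n}0.npz",**c)
s=robot.get_state(); print(s["time_s"],s["eef_pos"],s["ee_rot"])
E
```

```text
pics
scene [[378.7, 0.0, 322.2], [0.0, 378.7, 199.5], [0.0, 0.0, 1.0]] [[-0.5151, -0.8571, 0.0115, 0.331], [-0.5921, 0.346, -0.7278, 0.4127], [0.6198, -0.3817, -0.6857, 0.6885], [0.0, 0.0, 0.0, 1.0]]
side [[426.4, 0.0, 321.4], [0.0, 426.4, 196.9], [0.0, 0.0, 1.0]] [[-0.9985, 0.0518, -0.0185, 0.5866], [0.0397, 0.4468, -0.8937, 0.0366], [-0.0381, -0.8931, -0.4482, 1.2808], [0.0, 0.0, 0.0, 1.0]]
wrist [[345.5, 0.0, 316.6], [0.0, 345.5, 200.6], [0.0, 0.0, 1.0]] [[0.438, -0.899, -0.0008, -0.6249], [-0.8632, -0.4208, 0.2792, -0.0354], [-0.2513, -0.1215, -0.9602, 0.3902], [0.0, 0.0, 0.0, 1.0]]
0.15 [ 0.27323469 -0.56169836  0.22614673] [ 9.74485369e-01  2.24450270e-01 -1.83171183e-04 -5.56128527e-04]
```

View pics/scene0.png

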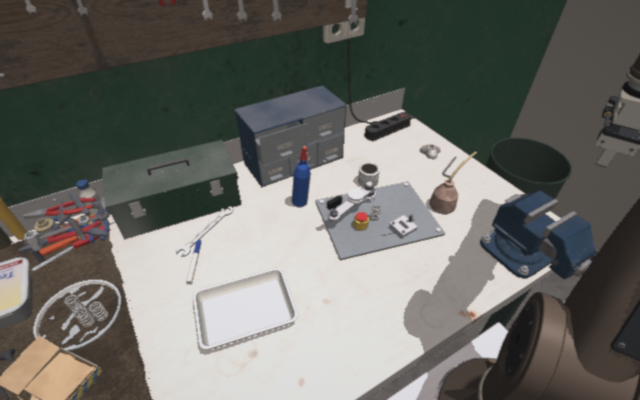

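View pics/side0.png

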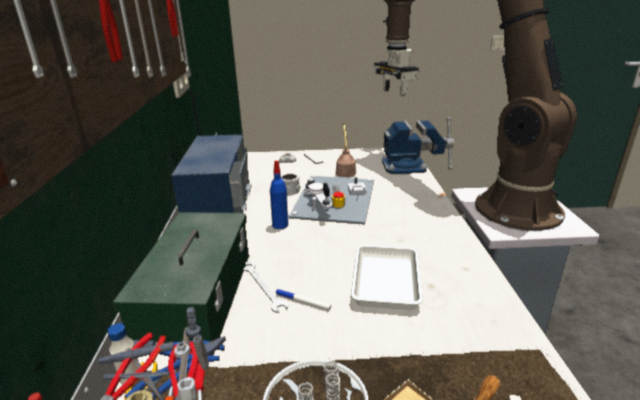

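The scene view shows the pot at (361,221), spring (376,212), knob bar (335,202), keeper (403,225), tray (245,310), bottle (300,185), piston (368,175) and oil can (443,200). The side view shows the knob at (326,192), pot at (339,203) and keeper at (357,188). Next I'll compute rough positions and the wrist camera geometry.

```bash
cat > h.py <<'E'
import numpy as np,cv2
from scipy.spatial.transform import Rotation as R
def P(c): return c["intrinsics"]@c["extrinsics"][:3]
def ctr(c): E=c["extrinsics"]; return -E[:3,:3].T@E[:3,3]
def onz(c,uv,z):
    E=c["extrinsics"]; d=E[:3,:3].T@np.linalg.inv(c["intrinsics"])@np.array([*uv,1.]); o=ctr(c)
    return o+d*(z-o[2])/d[2]
def tri(obs):
    """obs: [(cam,uv),...] -> point, max reprojection px"""
    A=[]
    for c,(u,v) in obs:
        p=P(c); A+= [u*p[2]-p[0], v*p[2]-p[1]]
    A=np.array(A); x=np.linalg.lstsq(A[:,:3],-A[:,3],rcond=None)[0]
    return x,max(np.linalg.norm(proj(c,x)-uv) for c,uv in obs)
def proj(c,x): q=P(c)@np.append(x,1); return q[:2]/q[2]
def down(yaw):
    """tool down; finger closing axis (tool y) at angle yaw from world x in plan"""
    z=np.array([0,0,-1.]); y=np.array([np.cos(yaw),np.sin(yaw),0]); return R.from_matrix(np.c_[np.cross(y,z),y,z]).as_quat()
E
python3 - <<'E'
from h import *
S,D,W=[dict(np.load(f"{n}0.npz")) for n in("scene","side","wrist")]
np.set_printoptions(precision=4,suppress=True)
for n,uv,z in [("pot",(361,228),.01),("spring",(376,219),.01),("knob",(335,202),.09),("keeper",(403,225),.03),("plate L",(317,203),.01),("near",(343,255),.01),("right",(442,234),.01),("back",(407,183),.01),("bottle",(300,205),0),("can",(443,212),0),("piston",(369,187),0),("tray",(245,310),.005)]: print(n,onz(S,uv,z))
for n,uv in [("tray1",(197,320)),("t2",(203,347)),("t3",(295,320)),("t4",(277,275))]: print(n,onz(S,uv,.03))
print(tri([(S,(335,202)),(D,(326,192))]))
Rt=R.from_quat([9.74485369e-01,2.24450270e-01,-1.83171183e-04,-5.56128527e-04]).as_matrix()
t=np.array([.27323,-.5617,.22615])
print("cam in tool",Rt.T@(ctr(W)-t)); print(Rt.T@W["extrinsics"][:3,:3].T); print(Rt)
E
```

```text
pot [ 0.5243 -0.0513  0.01  ]
spring [ 0.5308 -0.1068  0.01  ]
knob [0.5766 0.0022 0.09  ]
keeper [ 0.4622 -0.1422  0.03  ]
plate L [0.6688 0.0021 0.01  ]
near [0.4717 0.0415 0.01  ]
right [ 0.3966 -0.2261  0.01  ]
back [ 0.6057 -0.2818  0.01  ]
bottle [0.6955 0.0438 0.    ]
can [ 0.4627 -0.2969  0.    ]
piston [ 0.6583 -0.1772  0.    ]
tray [0.4563 0.3139 0.005 ]
tray1 [0.4706 0.4132 0.03  ]
t2 [0.4067 0.4211 0.03  ]
t3 [0.3649 0.2348 0.03  ]
t4 [0.488 0.217 0.03 ]
(array([0.5748, 0.0034, 0.0866]), np.float64(1.523541320746451))
cam in tool [ 0.0753  0.0004 -0.1579]
[[ 0.0006 -0.9603 -0.279 ]
 [ 1.      0.0005  0.0005]
 [-0.0003 -0.279   0.9603]]
[[ 0.8992  0.4374 -0.0006]
 [ 0.4374 -0.8992  0.001 ]
 [-0.0001 -0.0012 -1.    ]]
```

```bash
python3 - <<'E'
from h import *
from cell import robot
q=down(-np.pi/2)
for i,p in enumerate([(.53,-.17,.22),(.53,-.05,.22)]):
    robot.move_pose(p,q); robot.hold(.2)
    c=robot.read_camera("wrist"); np.savez(f"w{i+1}.npz",**c)
    cv2.imwrite(f"pics/w{i+1}.png",cv2.resize(c["frame"][:,:],(800,500),interpolation=cv2.INTER_CUBIC))
    s=robot.get_state();print(s["time_s"],s["eef_pos"])
E
```

```text
2.1083 [ 0.52984354 -0.17071726  0.22000115]
2.9083 [ 0.53000452 -0.05134158  0.21991902]
```

View pics/w1.png

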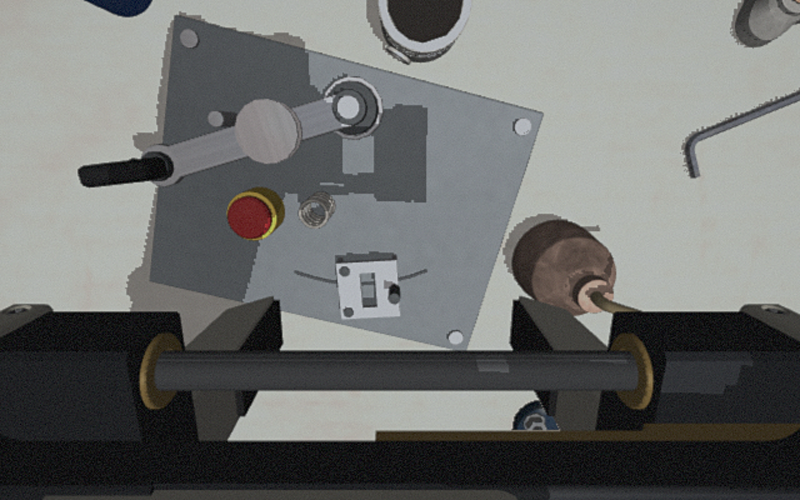

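View pics/w2.png

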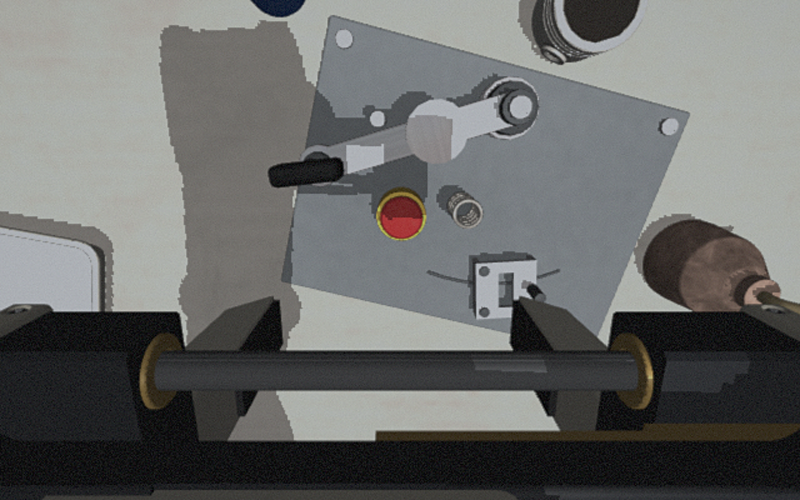

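Both wrist views show everything. In w2 (800-wide) the pot cap is at (401,215), spring top (470,213), hub top (520,106), bar (270,176)–(343,170), slot (506,289) and plate corners (332,16), (688,113) and (283,281). In w1 they are at (249,215), (316,205), (348,107), (80,177)–, (368,289), (178,14), (542,112) and (150,281).

```bash
python3 - <<'E'
from h import *
np.set_printoptions(precision=4,suppress=True)
A,B=[dict(np.load(f"w{i}.npz")) for i in(1,2)]
S,D=[dict(np.load(f"{n}0.npz")) for n in("scene","side")]
k=lambda uv:(np.array(uv)+.5)*.8-.5
pts=dict(pot=((249,215),(401,215)),spring=((319,203),(469,212)),hub=((348,107),(520,106)),slot=((368,289),(506,289)),barL=((82,177),(271,176)),cBL=((178,14),(332,16)),cBR=((542,112),(688,113)),cFL=((150,281),(283,281)),pulley=((268,131),(437,131)),post=((394,288),(527,286)))
X={}
for n,(a,b) in pts.items():
    X[n],e=tri([(A,k(a)),(B,k(b))]); print(n,X[n],"err %.1f"%e)
# plate fit
y=X["cBL"]-X["cFL"];x=X["cBR"]-X["cBL"]
print("lens",np.linalg.norm(y),np.linalg.norm(x),"yaw",np.arctan2(y[1],y[0]),np.arctan2(x[1],x[0])+np.pi/2)
for n,z,c,b in [("pot",.038,A,0),("pot",.038,B,1),("spring",.05,A,0),("spring",.05,B,1),("hub",.064,A,0),("hub",.064,B,1),("slot",.027,A,0),("slot",.027,B,1)]: print(n,onz(c,k(pts[n][b]),z))
bar=lambda uv:onz(B,k(uv),.106)
print("bar",bar((270,176)),bar((343,170)), bar((270,166)),bar((341,158)),bar((271,187)),bar((343,181)))
for uv,z in [((197,320),0),((197,305),0.03),((202,347),.03),((297,318),.03),((278,272),.03)]: print("tray",onz(S,uv,z))
for uv in [(359,249),(413,249),(353,300),(420,300)]: print("trayside",onz(D,uv,.03))
for c,im in((A,"w1"),(B,"w2")):pass
a=cv2.resize(A["frame"][60:260,30:370],None,fx=2,fy=2,interpolation=cv2.INTER_CUBIC)
b=cv2.resize(B["frame"][80:260,200:470],None,fx=2.9,fy=2.9,interpolation=cv2.INTER_CUBIC);cv2.imwrite("pics/w2c.png",b)
E
```

```text
pot [ 0.5379 -0.0562  0.0443] err 0.1
spring [ 0.5429 -0.1104  0.0396] err 3.6
hub [ 0.618  -0.1384  0.0625] err 0.4
slot [ 0.4694 -0.1474  0.0283] err 0.0
barL [0.5746 0.0267 0.1028] err 0.5
cBL [ 0.6877 -0.003   0.0059] err 0.7
cBR [ 0.6153 -0.291   0.008 ] err 0.4
cFL [0.4714 0.0493 0.0129] err 0.1
pulley [ 0.6017 -0.0813  0.0615] err 0.1
post [ 0.466  -0.1698  0.0148] err 0.8
lens 0.22259827634748372 0.296888661919579 yaw -0.23750725263263603 -0.246135858314664
pot [ 0.5366 -0.054   0.038 ]
pot [ 0.5367 -0.0563  0.038 ]
spring [ 0.5483 -0.1127  0.05  ]
spring [ 0.5414 -0.1086  0.05  ]
hub [ 0.6176 -0.1386  0.064 ]
hub [ 0.6183 -0.138   0.064 ]
slot [ 0.4689 -0.1473  0.027 ]
slot [ 0.4689 -0.1478  0.027 ]
bar [0.5754 0.0264 0.106 ] [ 0.579  -0.0193  0.106 ] [0.5815 0.0259 0.106 ] [ 0.5863 -0.0184  0.106 ] [0.5685 0.0263 0.106 ] [ 0.5722 -0.0191  0.106 ]
tray [0.4902 0.4136 0.    ]
tray [0.5056 0.4022 0.03  ]
tray [0.4077 0.4228 0.03  ]
tray [0.3669 0.2289 0.03  ]
tray [0.4945 0.2112 0.03  ]
trayside [0.5056 0.2206 0.03  ]
trayside [0.3737 0.2311 0.03  ]
trayside [0.5426 0.4076 0.03  ]
trayside [0.4051 0.4177 0.03  ]
```

View pics/w2c.png

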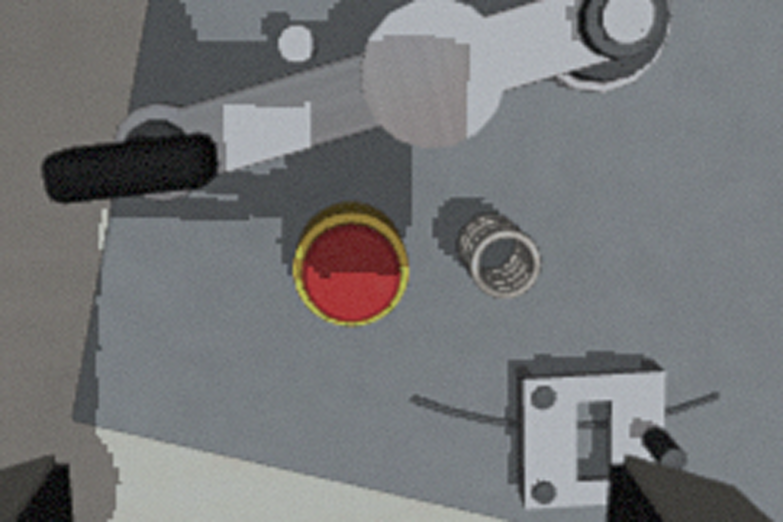

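Measurements hold up: the hub matches the pivot derived from the plate corners, slot distance is 149 mm, keeper angle 1.351 rad, bar length 46 mm, and the knob is turned about 0.2. Next I'll check the spring position and IK, then pick the spring.

```bash
python3 - <<'E'
from h import *
from cell import robot
np.set_printoptions(precision=3,suppress=True)
A,B=[dict(np.load(f"w{i}.npz")) for i in(1,2)]
S,D=[dict(np.load(f"{n}0.npz")) for n in("scene","side")]
k=lambda uv:(np.array(uv)+.5)*.8-.5
x,e=tri([(A,k((314,213))),(B,k((467.7,213.5)))]);print("spring top",x,e,onz(B,k((467.7,213.5)),.05), onz(A,k((314,213)),.05))
piv=np.array([.6178,-.1385])
kn=lambda a:piv+.15*np.array([np.cos(a),np.sin(a)])
for off in (0,-np.pi):
  for n,a,y in [("grab",1.854,.078),("zero",1.854,.283),("stop",3.215,1.644),("lock",3.215,.19)]:
    q=robot.solve_ik([*kn(a),.08],down(y+off)); print(n,off,kn(a),q)
for p,y in [((.5407,-.108,.016),-.35),((.537,-.0555,.015),-1.19),((.45,.32,.01),-1.72)]: print(p,robot.solve_ik(p,down(y)))
E
```

```text
spring top [ 0.54  -0.108  0.048] 0.16564654575693458 [ 0.54  -0.108  0.05 ] [ 0.541 -0.108  0.05 ]
grab 0 [0.576 0.006] [ 0.211  0.561 -0.444  1.826  0.316  0.825 -0.312]
zero 0 [0.576 0.006] [ 0.237  0.568 -0.482  1.823  0.344  0.834 -0.132]
stop 0 [ 0.468 -0.15 ] [ 0.956  0.654 -1.067  1.999  0.726  0.931  1.149]
lock 0 [ 0.468 -0.15 ] [ 0.525  0.445 -0.422  2.031  0.272  0.718  0.123]
grab -3.141592653589793 [0.576 0.006] [-0.62   0.623  0.769  1.898 -0.569  0.853 -2.619]
zero -3.141592653589793 [0.576 0.006] [-0.62   0.623  0.769  1.898 -0.569  0.853 -2.414]
stop -3.141592653589793 [ 0.468 -0.15 ] [ 0.282  0.412 -0.106  2.051  0.067  0.682 -1.365]
lock -3.141592653589793 [ 0.468 -0.15 ] [ 0.089  0.408  0.145  2.067 -0.092  0.673 -2.658]
(0.5407, -0.108, 0.016) [ 0.318  0.602 -0.302  1.937  0.285  0.643 -0.514]
(0.537, -0.0555, 0.015) [ 0.12   0.576 -0.16   1.976  0.154  0.601 -1.331]
(0.45, 0.32, 0.01) [-0.557  0.603 -0.219  1.944  0.215  0.617 -2.635]
```

```bash
cat > p.py <<'E'
from h import *
from cell import robot
def st(*ks):
    s=robot.get_state(); print(*[(k,np.round(s[k],3).tolist()) for k in("time_s","eef_pos","finger_gap","grip_force","wrist_force")])
def pick(xy,z,yaw,opening):
    robot.set_gripper(opening)
    robot.move_pose([*xy,.12],down(yaw))
    hit=robot.servo_line([*xy,z],speed=.1,guard=12); st()
    if hit: raise SystemExit("hit")
    robot.set_gripper(0.0); st()
    robot.servo_line([*xy,.16],speed=.15); st()
E
python3 - <<'E'
from p import *
pick((.5405,-.108),.017,-.35,.036)
if robot.get_state()["finger_gap"]>.015:
    robot.move_pose([.50,.30,.20],down(1.42)); robot.hold(.2)
    c=robot.read_camera("wrist"); np.savez("w3.npz",**c); cv2.imwrite("pics/w3.png",cv2.resize(c["frame"],(800,500),interpolation=cv2.INTER_CUBIC)); st()
E
```

```text
('time_s', 6.208) ('eef_pos', [0.541, -0.108, 0.018]) ('finger_gap', 0.036) ('grip_force', 0.0) ('wrist_force', [-0.46, -0.592, -0.222])
('time_s', 6.575) ('eef_pos', [0.541, -0.108, 0.017]) ('finger_gap', 0.023) ('grip_force', 30.001) ('wrist_force', [-0.283, 0.179, 5.199])
('time_s', 7.675) ('eef_pos', [0.54, -0.108, 0.159]) ('finger_gap', 0.023) ('grip_force', 30.0) ('wrist_force', [-0.468, 0.109, -0.488])
('time_s', 9.45) ('eef_pos', [0.5, 0.299, 0.2]) ('finger_gap', 0.023) ('grip_force', 30.0) ('wrist_force', [-0.534, -1.565, -0.153])
```

View pics/w3.png

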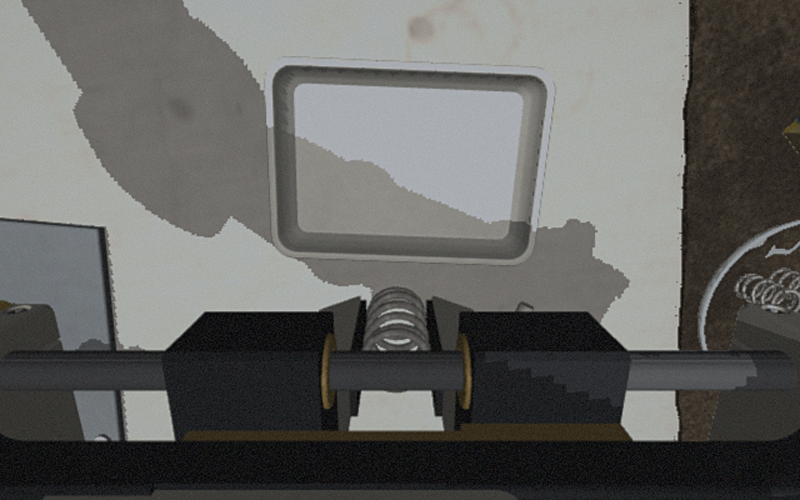

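The tray floor corners are at (296,83), (523,93), (517,240) and (297,234), and the spring is held straight at (398,300).

```bash
python3 - <<'E'
from p import *
c=dict(np.load("w3.npz")); k=lambda uv:(np.array(uv)+.5)*.8-.5
Q=np.array([onz(c,k(u),.005)[:2] for u in[(296,83),(523,93),(517,240),(297,234)]]); print(Q.round(4).tolist())
m=Q.mean(0); d=(Q[1]+Q[2]-Q[0]-Q[3])/2; L=np.linalg.norm(d); d/=L; yaw=np.arctan2(d[1],d[0]); print("centre",m,"len",L,"yaw",yaw)
np.savez("tray.npz",m=m,d=d,yaw=yaw)
if .14<L<.19 and abs(yaw-1.5)<.4:
    p=m+.04*d; robot.move_pose([*p,.10],down(yaw))
    print(robot.servo_line([*p,.013],speed=.08,guard=5)); st()
    robot.set_gripper(.036); st()
    robot.servo_line([*p,.12],speed=.2)
    pick((.537,-.0555),.016,1.95,.056)
E
```

```text
[[0.384, 0.2389], [0.4175, 0.4099], [0.5337, 0.3967], [0.5005, 0.2141]]
centre [0.45892118 0.31488389] len 0.17992569740594846 yaw 1.384029292645718
False
('time_s', 11.233) ('eef_pos', [0.467, 0.355, 0.014]) ('finger_gap', 0.023) ('grip_force', 30.0) ('wrist_force', [-0.452, 0.134, -0.602])
('time_s', 11.708) ('eef_pos', [0.466, 0.354, 0.013]) ('finger_gap', 0.036) ('grip_force', 0.0) ('wrist_force', [-0.001, 0.709, 0.212])
('time_s', 15.683) ('eef_pos', [0.537, -0.055, 0.017]) ('finger_gap', 0.057) ('grip_force', 0.0) ('wrist_force', [-0.511, 0.982, 0.382])
('time_s', 16.1) ('eef_pos', [0.537, -0.056, 0.016]) ('finger_gap', 0.039) ('grip_force', 30.001) ('wrist_force', [-0.378, -1.146, 4.319])
('time_s', 17.208) ('eef_pos', [0.536, -0.056, 0.159]) ('finger_gap', 0.039) ('grip_force', 30.0) ('wrist_force', [-0.327, -0.299, -1.508])
```

```bash
python3 - <<'E'
from p import *
t=np.load("tray.npz"); m,d,yaw=t["m"],t["d"],float(t["yaw"])
p=m-.03*d; robot.move_pose([*p,.10],down(yaw))
print(robot.servo_line([*p,.012],speed=.08,guard=5)); st()
robot.set_gripper(.053); st()
robot.servo_line([*p,.12],speed=.2)
robot.move_pose([.52,.29,.2],down(yaw))
c=robot.read_camera("wrist"); cv2.imwrite("pics/w4.png",c["frame"]); st()
E
```

```text
False
('time_s', 19.792) ('eef_pos', [0.454, 0.286, 0.012]) ('finger_gap', 0.04) ('grip_force', 30.0) ('wrist_force', [-0.128, 0.535, 0.604])
('time_s', 20.275) ('eef_pos', [0.453, 0.285, 0.012]) ('finger_gap', 0.053) ('grip_force', 0.0) ('wrist_force', [0.096, 0.071, 0.623])
('time_s', 21.517) ('eef_pos', [0.519, 0.289, 0.198]) ('finger_gap', 0.053) ('grip_force', 0.0) ('wrist_force', [-0.235, 0.45, -0.099])
```

View pics/w4.png

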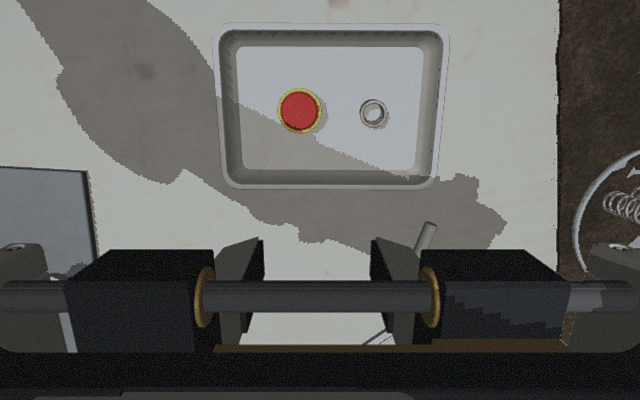

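Pot (300,110) and spring (373,113) both stand upright in the tray. At the knob the gripper body could come close to the bottle, so I'll locate the bottle more precisely from the images I have.

```bash
python3 - <<'E'
from h import *
from scipy.optimize import least_squares
np.set_printoptions(precision=4,suppress=True)
S,D,A,B=[dict(np.load(f"{n}.npz")) for n in("scene0","side0","w1","w2")]
roi={"S":(S,270,330,130,220),"D":(D,255,300,150,240),"A":(A,40,140,0,20),"B":(B,180,270,0,20)}
obs=[]
for n,(c,x0,x1,y0,y1) in roi.items():
    f=c["frame"].astype(int); b,g,r=f[...,0],f[...,1],f[...,2]; m=(b>1.8*r)&(b>1.4*g)&(b>35); 
    m[:, :x0]=0;m[:,x1:]=0;m[:y0]=0;m[y1:]=0
    ys,xs=np.nonzero(m); print(n,len(ys),xs.min(),xs.max(),ys.min(),ys.max())
    for y in range(ys.min(),ys.max()+1,6):
        r_=xs[ys==y]; print("  ",y,r_.min(),r_.max()) if len(r_) else 0
# silhouette of cylinder r=24, z 0..0.11 at (x,y): compare blue hull in A,B (lowest edge) and column centres in S,D
for z in (.04,.09): 
    pass
np.save("/tmp/x",0)
E
```

```text
S 567 293 308 161 205
   161 301 301
   167 296 308
   173 294 308
   179 295 307
   185 294 307
   191 294 306
   197 293 305
   203 294 304
D 722 271 286 175 228
   175 275 279
   181 273 283
   187 271 285
   193 271 286
   199 271 285
   205 272 286
   211 272 286
   217 273 286
   223 273 286
A 398 70 120 0 12
   0 70 120
   6 84 116
   12 99 103
B 353 202 242 0 12
   0 202 242
   6 208 238
   12 220 227
```

```bash
python3 - <<'E'
from h import *
from scipy.optimize import least_squares
np.set_printoptions(precision=4,suppress=True)
S,D,A,B=[dict(np.load(f"{n}.npz")) for n in("scene0","side0","w1","w2")]
th=np.linspace(0,2*np.pi,73)
def cyl(x,y,zs): return np.array([[x+.024*np.cos(t),y+.024*np.sin(t),z] for z in zs for t in th])
def pr(c,X): q=np.c_[X,np.ones(len(X))]@P(c).T; return q[:,:2]/q[:,2:]
def res(p,parts=False):
    x,y=p; o=[]
    u=pr(S,cyl(x,y,[.04,.09]))[:,0]; o+=[(u.min()+u.max())/2-300.6]
    u=pr(D,cyl(x,y,[.04,.09]))[:,0]; o+=[(u.min()+u.max())/2-279.0]
    o+=[pr(A,cyl(x,y,[0]))[:,1].max()-12.5, pr(B,cyl(x,y,[0]))[:,1].max()-12.5]
    return np.array(o)
r=least_squares(res,[.695,.044]); print(r.x,res(r.x))
E
```

```text
[0.7122 0.0299] [ 0.0924 -1.8956  0.1642  0.421 ]
```

The bottle is at (0.712, 0.030), which leaves about 17 mm to the gripper body. Next I'll grip the knob and turn it to zero.

```bash
python3 - <<'E'
from p import *
robot.set_gripper(.034)
k=[.577,.0047]
robot.move_pose([*k,.20],down(.078))
if robot.servo_line([*k,.081],speed=.1,guard=6): st(); raise SystemExit
st(); robot.set_gripper(0); st()
for y in(.18,.25,.30):
    robot.move_pose([.5762,.0055,.081],down(y)); s=robot.get_state(); st(); print(np.round(s["torque"],3))
E
```

```text
('time_s', 24.533) ('eef_pos', [0.577, 0.005, 0.082]) ('finger_gap', 0.034) ('grip_force', 0.0) ('wrist_force', [-0.283, 0.125, -0.075])
('time_s', 25.0) ('eef_pos', [0.577, 0.005, 0.081]) ('finger_gap', 0.014) ('grip_force', 29.952) ('wrist_force', [-2.336, -0.228, 3.047])
('time_s', 25.25) ('eef_pos', [0.577, 0.005, 0.081]) ('finger_gap', 0.014) ('grip_force', 29.951) ('wrist_force', [0.224, -2.805, 3.895])
[-0.516 -0.382  0.032]
('time_s', 25.5) ('eef_pos', [0.577, 0.005, 0.081]) ('finger_gap', 0.014) ('grip_force', 29.951) ('wrist_force', [1.92, -2.612, 2.893])
[-0.789 -0.593 -0.035]
('time_s', 25.75) ('eef_pos', [0.576, 0.005, 0.081]) ('finger_gap', 0.014) ('grip_force', 30.128) ('wrist_force', [0.242, -4.708, 3.509])
[-0.947 -0.383 -0.489]
```

```bash
cat >> p.py <<'E'
piv=np.array([.6178,-.1385])
def kn(a,z): return [*(piv+.15*np.array([np.cos(a),np.sin(a)])),z]
def tang(a):
    F=robot.get_state()["wrist_force"]; t=np.array([-np.sin(a),np.cos(a),0]); r=np.array([np.cos(a),np.sin(a),0])
    return [round(float(v),1) for v in(F@t,F@r,F[2],robot.get_state()["torque"][2])]
def ang():
    p=robot.get_state()["eef_pos"][:2]-piv; return round(float(np.arctan2(p[1],p[0])%(2*np.pi)),4),round(float(np.hypot(*p)),4)
E
python3 - <<'E'
from p import *
for a in np.linspace(1.854,3.165,14)[1:]:
    robot.servo_line(kn(a,.081),speed=.08,frame=down(a-np.pi/2+.02))
    t=tang(a); print(round(a,3),ang(),t)
    if np.abs(t[:3]).max()>22: print("stop"); break
st()
E
```

```text
1.955 (1.9545, 0.1494) [-0.8, -3.9, 2.9, -0.5]
2.056 (2.0521, 0.1496) [-0.1, -4.9, 1.8, -0.5]
2.157 (2.1512, 0.1496) [-0.4, -6.0, 0.8, -0.5]
2.257 (2.2506, 0.1496) [-0.3, -6.3, 0.3, -0.5]
2.358 (2.3505, 0.1495) [-0.9, -6.3, -1.6, -0.5]
2.459 (2.449, 0.1496) [-1.0, -5.3, -1.1, -0.5]
2.56 (2.5491, 0.1495) [-1.8, -6.4, -1.6, -0.4]
2.661 (2.6496, 0.1495) [-1.7, -6.0, -2.0, -0.5]
2.762 (2.7499, 0.1494) [-1.6, -6.1, -0.8, -0.5]
2.862 (2.8506, 0.1494) [-1.9, -5.8, -1.5, -0.5]
2.963 (2.9509, 0.1493) [-2.9, -5.7, -0.4, -0.5]
3.064 (3.0512, 0.1492) [-2.8, -4.5, -0.9, -0.5]
3.165 (3.1516, 0.1492) [-3.4, -5.1, 0.6, -0.4]
('time_s', 30.192) ('eef_pos', [0.469, -0.14, 0.081]) ('finger_gap', 0.014) ('grip_force', 30.224) ('wrist_force', [4.993, 3.509, 0.643])
```

```bash
python3 - <<'E'
from p import *
for a in np.arange(3.185,3.29,.0125):
    robot.servo_line(kn(a,.081),speed=.04,frame=down(a-np.pi/2+.01))
    t=tang(a); print(round(a,3),ang(),t)
    if t[0]<-12: break
c=robot.read_camera("wrist"); st(); cv2.imwrite("pics/w5.png",c["frame"])
E
```

```text
3.185 (3.1685, 0.1491) [-4.2, -5.1, 1.6, -0.5]
3.198 (3.1806, 0.1491) [-3.1, -5.0, 0.5, -0.5]
3.21 (3.1928, 0.1491) [-3.0, -5.1, 1.2, -0.4]
3.223 (3.2053, 0.1491) [-4.1, -5.1, 0.6, -0.4]
3.235 (3.2109, 0.149) [-7.1, -4.9, 1.8, -0.5]
3.248 (3.2144, 0.149) [-12.2, -4.5, 1.3, -0.7]
('time_s', 31.742) ('eef_pos', [0.469, -0.149, 0.081]) ('finger_gap', 0.014) ('grip_force', 30.698) ('wrist_force', [2.627, 10.633, 2.52])
```

```bash
python3 - <<'E'
from p import *
a=3.238
for z in(.079,.076,.073,.070,.067,.065,.0635,.062):
    robot.servo_line(kn(a,z),speed=.03,frame=down(a-np.pi/2)); t=tang(a)
    print(z,robot.get_state()["eef_pos"][2].round(4),ang(),t)
    if t[2]>22: print("blocked"); break
st()
E
```

```text
0.079 0.0793 (3.2114, 0.149) [-6.9, -3.0, 3.0, -0.5]
0.076 0.0763 (3.2115, 0.149) [-7.6, -3.3, 3.8, -0.5]
0.073 0.0733 (3.2116, 0.149) [-7.1, -2.2, 5.7, -0.4]
0.07 0.0704 (3.2114, 0.149) [-7.5, -3.3, 5.3, -0.4]
0.067 0.0674 (3.2114, 0.149) [-7.3, -3.1, 6.4, -0.5]
0.065 0.0655 (3.2115, 0.149) [-8.2, -4.0, 6.4, -0.5]
0.0635 0.064 (3.2115, 0.149) [-8.0, -2.6, 7.0, -0.5]
0.062 0.0629 (3.2115, 0.1489) [-7.9, -1.1, 12.2, -0.5]
('time_s', 33.742) ('eef_pos', [0.469, -0.149, 0.063]) ('finger_gap', 0.014) ('grip_force', 30.19) ('wrist_force', [0.375, 7.958, 12.236])
```

```bash
python3 - <<'E'
from p import *
a=3.232
for y in list(np.arange(1.5,.2,-.16))+[.19,.15,.11]:
    robot.move_pose(kn(a,.0625),down(y)); t=tang(a)
    print(round(y,2),robot.get_state()["eef_pos"][2].round(4),ang(),t)
    if max(map(abs,t[:3]))>30 or t[3]>1.0: print("stop");break
st()
c=robot.read_camera("wrist"); cv2.imwrite("pics/w6.png",c["frame"])
E
```

```text
1.5 0.0632 (3.2069, 0.1489) [-5.6, -2.3, 6.9, -0.0]
1.34 0.0631 (3.2074, 0.1489) [-6.1, -2.2, 6.1, -0.1]
1.18 0.0631 (3.2074, 0.149) [-8.2, -3.4, 6.5, 0.0]
1.02 0.0631 (3.2075, 0.149) [-5.9, -2.3, 6.7, -0.0]
0.86 0.063 (3.2075, 0.1492) [-7.9, -3.1, 7.0, -0.0]
0.7 0.063 (3.2079, 0.1493) [-7.0, -0.9, 9.3, -0.0]
0.54 0.063 (3.2079, 0.1495) [-6.9, -0.7, 9.0, -0.0]
0.38 0.063 (3.208, 0.1497) [-6.6, -0.4, 10.3, -0.1]
0.22 0.063 (3.2083, 0.1499) [-6.8, 0.7, 10.2, -0.1]
0.19 0.0629 (3.2083, 0.1499) [-7.3, 1.0, 11.3, -0.0]
0.15 0.0629 (3.2021, 0.1499) [-9.6, 1.4, 12.1, 0.4]
0.11 0.0629 (3.199, 0.15) [-9.9, 0.7, 10.9, 0.6]
('time_s', 36.817) ('eef_pos', [0.468, -0.147, 0.063]) ('finger_gap', 0.014) ('grip_force', 30.585) ('wrist_force', [-1.602, 9.798, 10.93])
```

```bash
python3 - <<'E'
from p import *
a=3.22
robot.servo_line(kn(a,.0662),speed=.03,frame=down(.14)); print(tang(a),ang())
robot.set_gripper(.034); st()
robot.servo_line(kn(a,.17),speed=.12); st()
robot.move_pose([.53,-.13,.24],down(.3)); robot.move_pose([.46,-.05,.26],down(-np.pi/2)); robot.hold(.3)
c=robot.read_camera("wrist"); cv2.imwrite("pics/w7.png",cv2.resize(c["frame"],(800,500),interpolation=cv2.INTER_CUBIC))
d=robot.read_camera("scene")["frame"];e=robot.read_camera("side")["frame"]
cv2.imwrite("pics/s7.png",np.vstack([cv2.resize(d[130:360,180:500],(800,300)),cv2.resize(e[130:320,220:440],(800,300))])); st()
E
```

```text
[-8.5, -0.4, 6.0, 0.3] (3.1938, 0.15)
('time_s', 37.717) ('eef_pos', [0.468, -0.15, 0.066]) ('finger_gap', 0.034) ('grip_force', 0.0) ('wrist_force', [-0.215, -0.765, 0.293])
('time_s', 38.733) ('eef_pos', [0.468, -0.15, 0.169]) ('finger_gap', 0.034) ('grip_force', 0.0) ('wrist_force', [-0.506, 0.031, -0.639])
('time_s', 41.283) ('eef_pos', [0.46, -0.05, 0.26]) ('finger_gap', 0.034) ('grip_force', 0.0) ('wrist_force', [0.164, -0.201, -0.118])
```

View pics/w7.png

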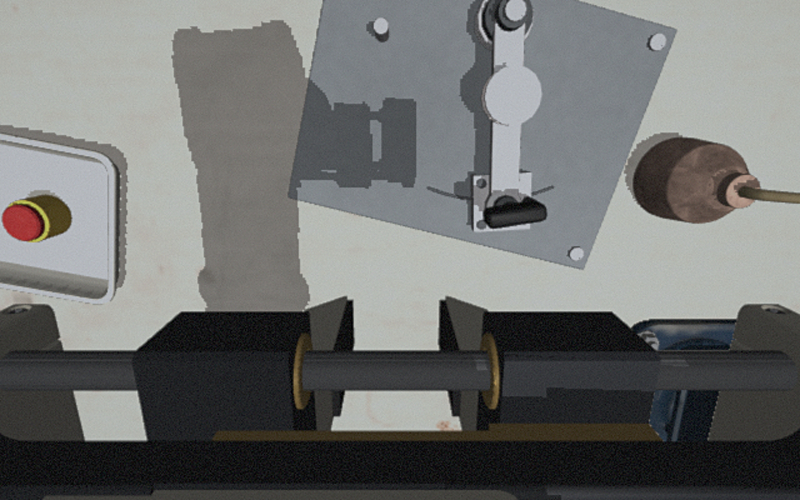

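View pics/s7.png

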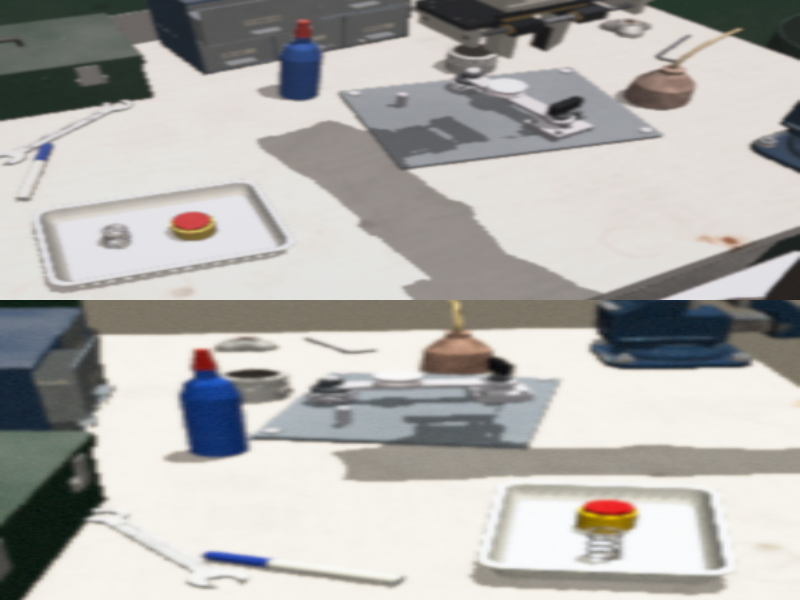

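The arm rests locked at the keeper, with the bar across the slot at (485–545, 215). The pot and spring are upright in the tray, and the bottle, oil can and piston are standing where they were.

```bash
python3 -c "
from cell import robot
print(robot.job_done())"
```

```text
the job is handed in; nothing more can be done
None
```

The job is handed in at about 41 s of the 72 s allowed: the grease pot and valve spring stand upright in the tray, the arm is locked under the keeper with the knob turned fully clockwise, and the bottle, oil can and piston are still standing; no verdict was returned.

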